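Load the vial carrier under the spring-closed cover

ROBOT

A 6-joint arm with a two-finger parallel gripper is mounted at the origin on the work surface. World frame = base frame: x ahead of the robot, y to its left, z up, the work surface at z = 0. Lengths are in m, angles in degrees, forces in N, time in s.
With the tool pointing down it reaches from about 0.375 to 0.9 m from the base axis. Payload 3.1 kg.
Tool frame: the origin (TCP) lies between the finger pads; the fingertips stand 19 mm ahead of it and the grasp point (between the pads) is the TCP; z points along the fingers, x is the direction in which the jaws open and shut, and the axes are right-handed (so a half turn about z gives the same grasp; the last joint's range is limited). The gripper opens to 87 mm and grips with 3 to 60 N. Pads are 19 mm wide; open, the fingers measure 117 mm over their backs; the gripper's body (75 mm by 190 mm) begins 51 mm behind the grasp point.
Start: joints at [-76.404, 30.224, 82.088, -0, 67.689, -10.227], TCP at [0.252, -0.572, 0.242] pointing down, gripper open.
Joint ranges: [-176.69, 176.69], [-43.24, 126.21], [12.49, 139.97], [-82, 262], [0, 151.66], [-163.58, 163.58]. Speed limits (degrees/s): [159.86, 159.86, 180, 180, 180, 180].

INTERFACE

Orientations are given as a 3x3 rotation matrix whose columns are the frame's x, y, z axes.
In Python, from rig import read_state, capture, camera_info, hand_in, spot_in, silhouettes gives the robot as it stands.
- The arm moves only by the shell command python3 -m jog 'ROWS'. ROWS is text: rows parted by semicolons, each of 7 numbers parted by spaces: the shift along the tool's x, y, z in m, then the turn, a rotation vector about the tool's x, y, z in degrees, then the opening, from 0 (shut) to 1 (fully open). A call has 1 to 8 rows; each row is the pose to reach, as a shift and turn from the pose commanded when the call began, along the tool's axes at that moment; what a row does not reach only later rows make up. A row lasts 1/8 s, in which the tool goes at most 62.5 mm and 10.7 degrees, less where a joint would pass 70% of its speed; a pose out of reach is approached as far as the arm can. A call with a gripper value outside its range is refused whole. The fingers move at their own pace and stop on an object; the grip force is fixed at half the most. Time passes only in rows, so rows that repeat a pose let the fingers close. It gives the time, the measured TCP pose, the force and the opening at its end, in the units of the state.
- read_state(): the state, without advancing time (a new reading comes with each control period).
- capture(name): name is "scene" or "top" or "wrist"; returns (picture, depth): 480x640x3 uint8, red, green, blue; 480x640 float32, m along the optical axis (not along the pixel's ray), 0 where there is no reading.
- camera_info(name): a dict with "vfov" (degrees; the focal length in pixels is half the picture's height over the tangent of half this angle, whatever the lens; pixels are square), "cx", "cy" (the principal point, pixels), "R" (3x3) and "t" (3): a world point X has camera coordinates R X + t; the wrist camera has in their place "tool_from_camera" (4x4, takes a point from camera to tool coordinates, whose origin is the TCP and whose axes are the tool frame's). Camera axes: x right, y down, z forward; pixel columns grow to the right and rows downward; lengths in m; the calibration is good to about 2 mm. A picture is of the moment at which its call begins: read the wrist's pose just before it. camera_info takes no time and is no camera call.
- hand_in(): hands the job in, once; it reports no verdict.
Trained networks look in the newest picture that a camera, given by its name, has taken for a name from the list of things; names that differ only in an ending like _2 or _b are one class to them, and where a whole thing is asked for, a point or a joint stands for the part that bears it (a point fixed in the world has none). Each returns a list of dicts, best first, with "score" (0 to 1); they miss things now and then, are a little off and sometimes report something else, mostly with a low value. They report only what shows in the picture. A call takes as long as a camera call. They do not tell look-alikes from the thing itself.
- spot_in(label, camera): "centre" ([x, y, z] in m, in world coordinates, good to about 4 mm: the middle of the surface that is visible of it).
- silhouettes(label, camera): "region" (480x640 bool, what is visible of it).
The state is a dict: "time_s": time; "joint_positions": joint angles; "qvel": joint speeds; "tau": joint torques, N m; "position": TCP position; "tcp_rot": TCP orientation; "force": force on the tool from outside, world axes, zero at the start; "moment": the same for the moment, N m; "opening": opening from 0.0 (shut) to 1.0 (fully open).
Only numpy, scipy, OpenCV 4.12 (cv2) and the standard library are available. Lean on these libraries where they do the work, as an engineer would, in place of code of your own. Each camera call takes 0.05 s, during which the arm holds its last target.

TASK

Load the vial carrier into the sampler: press the paddle beside the lane with one fingertip to swing the cover open, and while that fingertip keeps it open, push the carrier along its lane with the other until it is fully home against the stop, then back away and let the cover close. The vials are open, so push the carrier only, never lift it, keep the cover from touching it at any time, and leave everything else on the bench where it stands.

Things in the scene. Friction and masses are not known exactly. Their poses are not given: they have to be found in the camera images.
- lane: White loading lane fixed to the bench. Origin on the bench under the lane's centreline, at the hood's mouth; x points into the hood, y left, z up. Lane floor at z 6, 34 mm wide between rails 5 thick with tops at z 14, from x -155 to 0. Hood x 0 to 80: side walls up to z 42, outer faces at y +-22. Behind it a module body 180 wide, 85 high. A slim post 46 high at x -184, y 24 holds the hinge rod.
- lane_stop (a point): The stop: the front face of the module body at the end of the lane, lane x 80 mm, at the middle of the lane floor (z 6 mm). Carrier home: its block against this face, so carrier origin at lane x 45 and the push plate's rear face at lane x -25 mm, still outside the hood.
- cover (a joint): Angle (rad) of the grey sprung cover and paddle, one rigid piece on a rod along lane x: 0 closed, 1.4 its limit. Pressing the paddle down, 2 to 6 N, raises the cover; released, it springs shut. From 0.75 it clears the carrier; 0.9 to 1.1 is comfortable (top edge then near z 90 mm). A fingertip can slide along the paddle while pressing.
- cover_hinge (a point): Point on the hinge rod's axis above the hood's mouth: lane x 0, y 24, z 46 mm. The rod runs along lane x from -188 to 80. The cover plate reaches 48 mm from the rod towards -y over the hood (x 0 to 79, level when closed). At its front edge (x 0 to 3) a lip, lane y -21 to 4, hangs down to z 20 when closed and bars the carrier's block.
- paddle_mid (a point): Middle of the paddle's upper face (lane x -105). Paddle: flat, 4 mm thick, lane x -190 to -20, from 4 to 70 mm off the rod on its +y side, beside the lane. Closed, it rises outwards at 0.436 rad; at cover angle a its upper face, d to the side of the rod (lane y = 24 + d mm), is at about z = 48 + d tan(0.436 - a) mm.
- carrier: Loose white vial carrier, about 160 g, in the lane outside the hood. Origin under the centre of its block; x forward into the hood, z up. Block 70 long (x +-35), 30 wide, 18 high, with three open amber vials up to z 28 mm. Behind it a neck (x -65 to -35, 20 wide, 10 high) over which the closed lip fits, then an upright push plate (x -70 to -65, 30 wide, 40 high).
- push_plate (a point): Centre of the rear face of the carrier's push plate, 20 mm above the carrier's underside (lane z 26); push here towards lane +x.
- beaker: Glass beaker, 64 mm across, 85 high; bystander. Origin under its centre.
- wash_bottle: White bottle, 60 mm across, 150 high; bystander. Origin under its centre.
- jar: Amber jar, 52 mm across, 60 high; bystander. Origin under its centre.
- spare_vial: Spare white closed vial, 24 mm across, 32 high, standing beside the lane; bystander. Origin under its centre.
- tube_rack: White tube rack with six orange-capped tubes, 100 x 75 mm, 92 high; bystander. Origin under its centre.
- tip_box: Blue box with white lid, 119 x 84 mm, 57 high; bystander. Origin under its centre.
Not all that is in view belongs to the job. Leave any pink or turquoise look-alike of the carrier alone.

How it is judged:
By the outcome, as a careful person would: the job done as asked, in the order asked, and still so for the second after the job is handed in, with the robot touching nothing.
It also fails if it takes over 42 s, if anything falls off the work surface, if the arm or the gripper's body presses on something with over 40 N, if the wrist force passes 120 N, or if a joint passes its speed limit or range.

## Working session

There is one attempt and no reset: what is moved stays moved. The work goes in short steps, Python scripts to look and compute and a shell command to move; the robot and the scene stay as the last step left them, time stands still between calls to the robot, and variables do not carry over. Pictures are saved under pics/ and viewed, and the job is handed in when it is done.

```bash
ls; mkdir -p pics; python3 - <<'E'
from rig import *
import cv2, numpy as np
s=read_state(); print(s['time_s'],s['position'],s['tcp_rot'],s['force'],s['opening'])
for n in ['scene','top']:
    p,d=capture(n); np.savez(f'{n}0.npz',p=p,d=d); cv2.imwrite(f'pics/{n}0.png',p[:,:,::-1]); print(n,camera_info(n))
    for l in ['carrier','push_plate','lane','cover','paddle_mid','spare_vial']:
        try:
            for r in spot_in(l,n)[:3]: print(n,l,np.round(r['centre'],4),round(r['score'],2))
        except Exception as e: print(l,e)
print(read_state()['time_s'])
E
```

```text
pics
0.0 [ 0.25230141 -0.57106234  0.24056579] [[ 4.03916607e-01 -9.14795663e-01 -5.18121207e-04]
 [-9.14793303e-01 -4.03916761e-01  2.11256426e-03]
 [-2.14184246e-03 -3.79325977e-04 -9.99997634e-01]] [-0.50234928  0.51205341  0.38457066] 1.0026659163445806
scene {'vfov': 45.30076521688285, 'cx': 323.58722319578476, 'cy': 235.39309251557742, 'R': array([[ 0.76456293,  0.64432178, -0.01711659],
       [ 0.49551213, -0.60455135, -0.62368694],
       [-0.41220294,  0.46836643, -0.7814868 ]]), 't': array([-0.48006901, -0.23657304,  1.2988121 ])}
scene carrier [ 0.5892 -0.0203  0.0286] 0.95
scene carrier [ 0.8282 -0.2046  0.0146] 0.84
scene carrier [0.3762 0.0483 0.0227] 0.57
scene push_plate [ 0.4279 -0.1293  0.0161] 0.97
scene push_plate [ 0.5882 -0.0191  0.0241] 0.96
scene push_plate [ 0.8306 -0.2034  0.0169] 0.82
scene lane [0.7497 0.0015 0.0697] 0.93
scene cover [0.575  0.0276 0.0581] 0.79
scene paddle_mid [0.5734 0.0264 0.0584] 0.64
scene spare_vial [ 0.5916 -0.0879  0.0331] 0.76
scene spare_vial [ 0.676  -0.1721  0.0538] 0.5
top {'vfov': 48.441643810445676, 'cx': 314.0979626867934, 'cy': 243.37963099679857, 'R': array([[ 0.01102016, -0.99987754,  0.0111111 ],
       [-0.98699221, -0.01265912, -0.16026889],
       [ 0.16038992, -0.00920038, -0.98701085]]), 't': array([0.00610675, 0.59751686, 0.98298494])}
top carrier [ 0.5946 -0.015   0.0233] 0.73
top carrier [0.3734 0.0482 0.0181] 0.68
top carrier [ 0.4267 -0.1225  0.0224] 0.64
top push_plate [ 0.4253 -0.1219  0.0186] 0.81
top push_plate [ 0.5886 -0.0139  0.0228] 0.73
top push_plate [ 0.8255 -0.1969  0.0184] 0.71
top lane [0.7217 0.0112 0.0706] 0.96
top cover [0.5732 0.021  0.0568] 0.73
top paddle_mid [0.5757 0.0201 0.0616] 0.78
top spare_vial [ 0.5841 -0.0817  0.0317] 0.72
0.7
```

View pics/scene0.png

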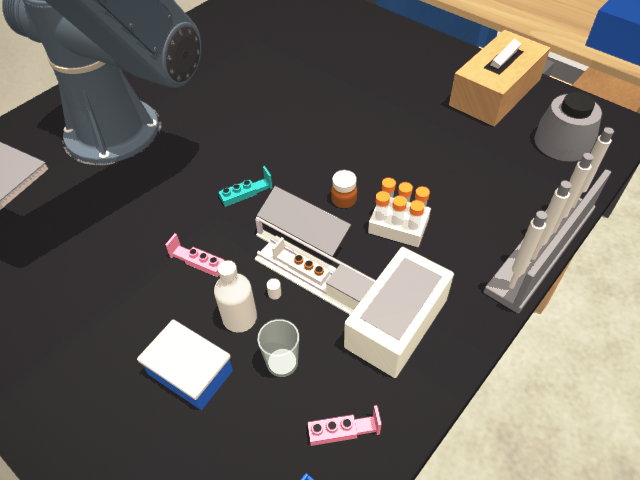

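View pics/top0.png

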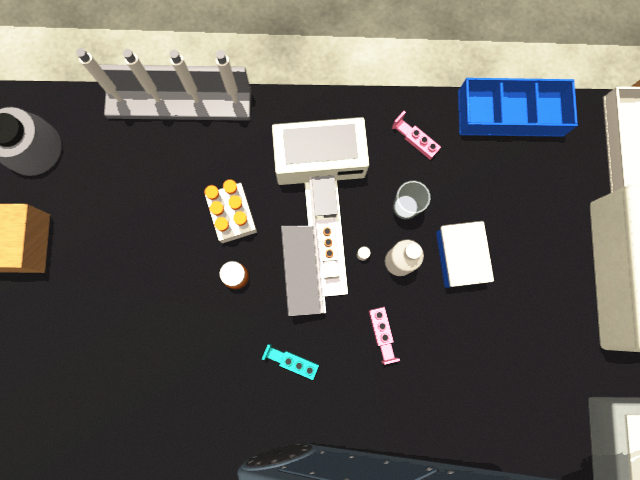

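```bash
cat > h.py <<'E'
import numpy as np
from rig import *
def cloud(d,ci,R=None,t=None):
    f=240/np.tan(np.radians(ci['vfov']/2)); v,u=np.mgrid[0:480,0:640]
    P=np.stack([(u-ci['cx'])/f*d,(v-ci['cy'])/f*d,d],-1)
    if 'R' in ci: return (P-ci['t'])@ci['R']
    T=ci['tool_from_camera']; Q=P@T[:3,:3].T+T[:3,3]
    return Q@R.T+t
E
cat > fit.py <<'E'
from h import *
from scipy.optimize import least_squares
def box(P,lo,hi):
    lo=np.array(lo)/1000;hi=np.array(hi)/1000
    q=np.abs(P-(lo+hi)/2)-(hi-lo)/2
    return np.linalg.norm(np.maximum(q,0),axis=1)+np.minimum(q.max(1),0)
def sdf(P,cx,a=0):
    L=[([-155,-22,0],[0,22,6]),([-155,17,0],[0,22,14]),([-155,-22,0],[0,-17,14]),([0,17,0],[80,22,42]),([0,-22,0],[80,-17,42]),([80,-90,0],[170,90,85])]
    c=cx*1000
    L+=[([c-35,-15,6],[c+35,15,24]),([c-65,-10,6],[c-35,10,16]),([c-70,-15,6],[c-65,15,46])]
    S=[box(P,*b) for b in L]
    h=np.array([0,.024,.046])
    Q=P-h
    def rot(Q,t):
        c,s=np.cos(t),np.sin(t); return np.stack([Q[:,0],c*Q[:,1]+s*Q[:,2],-s*Q[:,1]+c*Q[:,2]],1)
    S.append(box(rot(Q,-a),[0,-48,-2],[79,0,2]))
    S.append(box(rot(Q,.436-a),[-190,4,-2],[-20,70,2]))
    return np.min(S,0)
def fit(P,p0,n=6000):
    def tr(p):
        c,s=np.cos(p[2]),np.sin(p[2]); X=P-np.array([p[0],p[1],p[4]])
        return np.stack([c*X[:,0]+s*X[:,1],-s*X[:,0]+c*X[:,1],X[:,2]],1)
    r=least_squares(lambda p:sdf(tr(p),p[3]),p0,loss='soft_l1',f_scale=.002,diff_step=1e-4,x_scale=[.01,.01,.05,.01,.01])
    return r.x,np.median(np.abs(sdf(tr(r.x),r.x[3])))
E
python3 - <<'E'
from fit import *
res=[]
for n in ['top','scene']:
    z=np.load(n+'0.npz'); P=cloud(z['d'],camera_info(n))
    p=np.array([.65,-.0,0.,-.07,0])
    ok=z['d'].ravel()>0; A=P.reshape(-1,3)[ok]
    for l in ['top']:
        m=(A[:,2]>.008)&(A[:,2]<.12)&(A[:,0]>.45)&(A[:,0]<.86)&(A[:,1]>-.09)&(A[:,1]<.09)
    B=A[m]; print(n,len(B))
    best=None
    for yaw in [-.3,-.15,0,.1]:
      for x in [.64,.67,.7]:
        q,e=fit(B[::4],[x,-.01,yaw,-.08,0])
        if best is None or e<best[1]: best=(q,e)
    q=best[0]
    # refine w/ points close
    c,s=np.cos(q[2]),np.sin(q[2]); X=A-[q[0],q[1],0]; l=np.stack([c*X[:,0]+s*X[:,1],-s*X[:,0]+c*X[:,1],X[:,2]],1)
    m=(l[:,0]>-.2)&(l[:,0]<.16)&(l[:,1]>-.025)&(l[:,1]<.1)&(l[:,2]>.01)&(l[:,2]<.12)
    q2=fit(A[m],q); print(np.round(q,4),best[1],np.round(q2[0],4),q2[1])
E
```

```text
top 10791
[ 0.6559 -0.0115  0.1043 -0.0528  0.    ] 0.0011412992894615434 [ 0.6556 -0.0107  0.1072 -0.0525  0.    ] 0.0010752636949594048
scene 14386
[ 6.630e-01 -7.600e-03  1.091e-01 -5.940e-02  2.000e-04] 0.0010928898080548727 [ 6.562e-01 -7.600e-03  1.172e-01 -5.280e-02  2.000e-04] 0.0010214637588930467
```

```bash
python3 - <<'E'
from fit import *
z=np.load('top0.npz'); P=cloud(z['d'],camera_info('top')).reshape(-1,3)
y=.1115; o=np.array([.656,-.009,0]); c,s=np.cos(y),np.sin(y)
X=P-o; L=np.stack([c*X[:,0]+s*X[:,1],-s*X[:,0]+c*X[:,1],X[:,2]],1)
L=L[z['d'].ravel()>0]
# max height grid 20mm, x rows -0.26..0.1, y cols .22..-.22
print('y',list(range(220,-220,-20)))
for x in range(100,-300,-20):
    r=[]
    for yy in range(220,-220,-20):
        m=(abs(L[:,0]*1000-x)<10)&(abs(L[:,1]*1000-yy)<10); r.append(int(1000*np.percentile(L[m,2],98)) if m.any() else -1)
    print(x,' '.join('%4d'%v for v in r))
# paddle check
p=np.array([[c,-s,0],[s,c,0],[0,0,1]])
print('R lane',p)
# start target: TCP pose with tilt 20
t=np.radians(20)
zt=p@[np.sin(t),0,-np.cos(t)]; xt=p@[0,-1,0]; yt=np.cross(zt,xt); Rt=np.stack([xt,yt,zt],1)
from scipy.spatial.transform import Rotation as Ro
st=read_state(); R=st['tcp_rot']
print('turn',Ro.from_matrix(R.T@Rt).as_rotvec(degrees=True))
for F in ([-.135,.105],[-.135,.024],[-.025,.024]):
    # F front tip corner -> TCP
    tl=np.array([F[0]-.0095*np.cos(t)-.019*np.sin(t),.037,F[1]-.0095*np.sin(t)+.019*np.cos(t)])
    w=o+p@tl; print(tl,w,'shift tool',R.T@(w-st['position']))
E
```

```text
y [220, 200, 180, 160, 140, 120, 100, 80, 60, 40, 20, 0, -20, -40, -60, -80, -100, -120, -140, -160, -180, -200]
100    1    2    2    2    3    2    3   87   88   88   88   88   88   88   88   87   82    2    3    3    3    3
80    1   36   92   55    2    2    2   85   86   85   86   87   86   86   86   86   41    2    3    3    3    2
60   94   93   94   91    2    2    3    2    3    7   50   50   50    5    2    2    3    1    2    3    2    3
40   94   93   93   93    3    2    2    2    2    7   51   49   50    5    2    3    3    2   84   85   84   81
20   92   93   93   92   35    1    2    2    3    7   50   50   49    4    2    2    3    2   85   41   80   84
0   35   94   92   93   35    3    2    4    2    7   50   49   49    4    1    2    2    3   84    6   72   85
-20   36   93   91   91   34    1    2   78   70   61   50   36   24    3    2    2    2    2   84   84   85    3
-40    2    2    4    4    2    1    2   78   70   59   50   35   27    3    1    3    2    1    2    2    2    2
-60    2    2    2    2    2    4    3   77   68   60   51   36   25    3   28   
[... 1130 characters left out ...]
3    2    1    3   27   27    2    2    1    2    2
-280    2    2    2    2    2   19   29   30   28   18    2    3    2    1    2   10   37    2    2    4    2    1
R lane [[ 0.99379031 -0.11126911  0.        ]
 [ 0.11126911  0.99379031  0.        ]
 [ 0.          0.          1.        ]]
turn [19.84466961  3.03850486 17.25860876]
[-0.15042546  0.037       0.11960497] [0.50239168 0.01103253 0.11960497] shift tool [-0.43216834 -0.46401265  0.12194409]
[-0.15042546  0.037       0.03860497] [0.50239168 0.01103253 0.03860497] shift tool [-0.43217472 -0.46401345  0.20294409]
[-0.04042546  0.037       0.03860497] [0.61170861 0.02327214 0.03860497] shift tool [-0.39921472 -0.56895934  0.20294565]
```

```bash
cat > tgt.py <<'E'
import sys
from h import *
from scipy.spatial.transform import Rotation as Ro
Y=.1115; O=np.array([.656,-.009,0])
c,s=np.cos(Y),np.sin(Y); PL=np.array([[c,-s,0],[s,c,0],[0,0,1]]); T=np.radians(20)
zt=PL@[np.sin(T),0,-np.cos(T)]; xt=PL@[0,-1,0]; Rt=np.stack([xt,np.cross(zt,xt),zt],1)
def go(fx,fz,y=.037):
    st=read_state(); R=st['tcp_rot']
    tl=np.array([fx-.0095*np.cos(T)-.019*np.sin(T),y,fz-.0095*np.sin(T)+.019*np.cos(T)])
    w=O+PL@tl
    print('t',st['time_s'],'shift',np.round(R.T@(w-st['position']),4),'turn',np.round(Ro.from_matrix(R.T@Rt).as_rotvec(degrees=True),2))
def where():
    st=read_state(); t=PL.T@(st['position']-O)
    zt=PL.T@st['tcp_rot'][:,2]; yt=PL.T@st['tcp_rot'][:,1]
    F=t+.019*zt-.0095*yt
    print('t',st['time_s'],'F lane mm',np.round(F*1000,1),'force lane',np.round(PL.T@st['force'],2),'op',round(st['opening'],3))
E
python3 -m jog '-.036 -.0387 .0018 2.5 .4 2.2 .69; -.072 -.0774 .0036 5 .8 4.3 .69; -.108 -.116 .0054 7.5 1.2 6.5 .69; -.144 -.1547 .0072 10 1.5 8.6 .69; -.18 -.193 .009 12.5 1.9 10.8 .69; -.216 -.232 .011 15 2.3 13 .69; -.252 -.271 .0127 17.5 2.7 15.2 .69; -.288 -.309 .0146 19.84 3.04 17.26 .69'
python3 -c "
from tgt import *
where(); go(-.135,.2); go(-.135,.105)"
```

```text
time_s: 1.7
position: [0.4194, -0.1823, 0.2274]
tcp_rot: [[0.109, -0.933, 0.342], [-0.994, -0.103, 0.037], [0.001, -0.344, -0.939]]
force: [0.6, -0.3, -0.2]
opening: 0.688
t 1.7 F lane mm [-238.9 -145.9  212.8] force lane [ 0.62 -0.35 -0.16] op 0.688
t 1.7 shift [-0.1831 -0.0929  0.0475] turn [-0.11 -0.07 -0.1 ]
t 1.7 shift [-0.1831 -0.0603  0.1367] turn [-0.11 -0.07 -0.1 ]
```

```bash

python3 -m jog '-.05 -.025 .013 0 0 0 .69; -.1 -.05 .026 0 0 0 .69; -.15 -.076 .039 0 0 0 .69; -.183 -.093 .0475 0 0 0 .69; -.183 -.08 .083 0 0 0 .69; -.183 -.065 .124 0 0 0 .69; -.183 -.0603 .1367 0 0 0 .69; -.183 -.0603 .1367 0 0 0 .69'
python3 - <<'E'
from tgt import *
import cv2
where()
for n in ['scene','top','wrist']:
    p,d=capture(n); np.savez(f'{n}1.npz',p=p,d=d)
    if n=='scene': p=cv2.resize(p[140:320,200:440],(800,600),interpolation=cv2.INTER_CUBIC)
    if n=='top': p=cv2.resize(p[150:330,200:440],(800,600),interpolation=cv2.INTER_CUBIC)
    cv2.imwrite(f'pics/{n}1.png',p[:,:,::-1])
E
```

```text
time_s: 2.7
position: [0.5008, 0.0101, 0.1181]
tcp_rot: [[0.111, -0.935, 0.338], [-0.994, -0.104, 0.039], [-0.001, -0.34, -0.941]]
force: [-0.8, -0.2, 0.3]
opening: 0.691
t 2.7 F lane mm [-136.7   36.3  103.4] force lane [-0.79 -0.16  0.34] op 0.691
```

View pics/scene1.png

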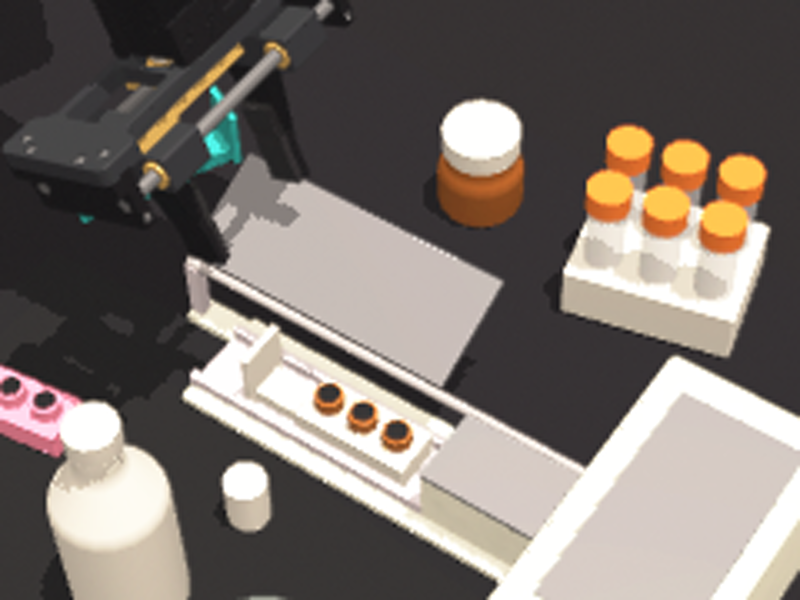

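View pics/wrist1.png

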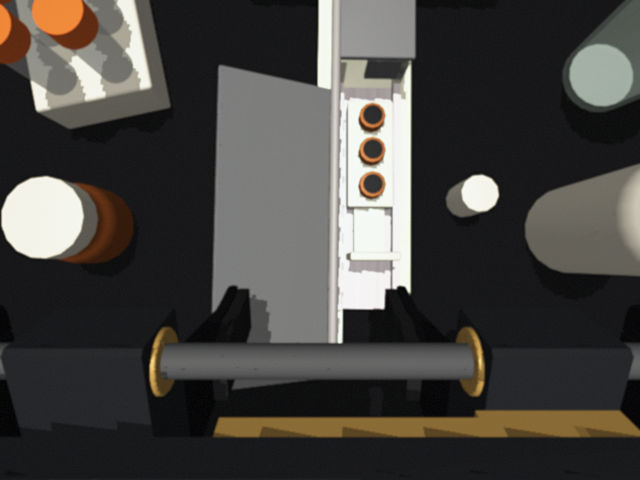

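View pics/top1.png

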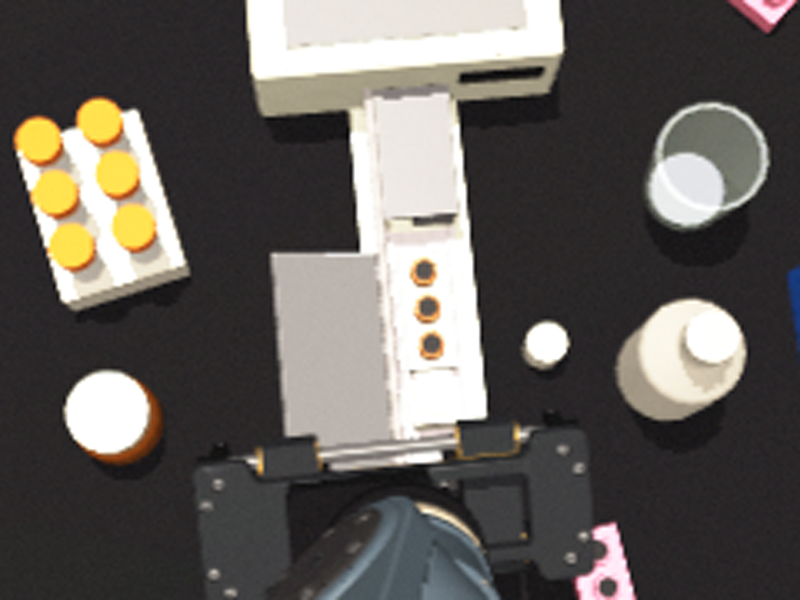

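```bash
python3 - <<'E'
from tgt import *
from fit import fit
st=read_state(); z=np.load('wrist1.npz'); d=z['d']
P=cloud(d,camera_info('wrist'),st['tcp_rot'],st['position'])
L=(P-O)@PL
A=P[d>0]; l=L[d>0]
m=(l[:,0]>-.13)&(l[:,0]<.1)&(l[:,1]>-.025)&(l[:,1]<.1)&(l[:,2]>.01)&(l[:,2]<.09)
print(m.sum(),fit(A[m][::3],[O[0],O[1],Y,-.0525,0.0001]))
z2=np.load('scene1.npz');
# tips in tool frame
t=(A-st['position'])@st['tcp_rot']
k=(t[:,2]>-.02)&(t[:,2]<.03)&(abs(t[:,0])<.07)&(abs(t[:,1])<.03)
for sgn in (1,-1):
    q=t[k&(t[:,0]*sgn>0)]; print(len(q), np.percentile(q,[0,2,50,98,100],axis=0).round(4) if len(q) else '')
E
```

```text
39229 (array([ 6.54666721e-01, -7.89053538e-03,  1.07313151e-01, -5.15476325e-02,
       -2.96397644e-04]), np.float64(0.0005097470693055991))
1880 [[ 0.0289 -0.0117 -0.02  ]
 [ 0.0292 -0.0111 -0.0195]
 [ 0.0322 -0.0092 -0.0025]
 [ 0.0401  0.0073  0.0185]
 [ 0.0425  0.0101  0.0204]]
1876 [[-0.0435 -0.0114 -0.02  ]
 [-0.0415 -0.0111 -0.0194]
 [-0.0335 -0.0092 -0.0027]
 [-0.0305  0.0074  0.0188]
 [-0.0304  0.0103  0.0208]]
```

```bash
sed -i 's/^Y=.*/Y=.108; O=np.array([.6548,-.0081,0])/' tgt.py
python3 -m jog '0 .0024 .0066 0 0 0 .69; 0 .0048 .0132 0 0 0 .69; 0 .0068 .0188 0 0 0 .69; 0 .0085 .0235 0 0 0 .69; 0 .0102 .0282 0 0 0 .69; 0 .0119 .0329 0 0 0 .69; 0 .0136 .0376 0 0 0 .69; 0 .0146 .0405 0 0 0 .69'
python3 -c "
from tgt import *
where()"
```

```text
time_s: 3.85
position: [0.5025, 0.01, 0.0774]
tcp_rot: [[0.111, -0.933, 0.343], [-0.994, -0.105, 0.038], [0.0, -0.345, -0.939]]
force: [-0.1, 1.1, 1.9]
opening: 0.689
t 3.85 F lane mm [-134.    34.5   62.9] force lane [0.02 1.15 1.87] op 0.689
```

```bash

python3 -m jog '0 .0017 .0046 0 0 0 .69; 0 .0034 .0092 0 0 0 .69; 0 .0050 .0138 0 0 0 .69; 0 .0067 .0184 0 0 0 .69; 0 .0084 .0230 0 0 0 .69; 0 .0100 .0276 0 0 0 .69; 0 .0117 .0322 0 0 0 .69; 0 .0134 .0366 0 0 0 .69'
python3 - <<'E'
from tgt import *
import cv2
where()
for n in ['scene','wrist']:
    p,d=capture(n); np.savez(f'{n}2.npz',p=p,d=d)
    if n=='scene': p=cv2.resize(p[140:320,200:440],(800,600),interpolation=cv2.INTER_CUBIC)
    cv2.imwrite(f'pics/{n}2.png',p[:,:,::-1])
where()
E
```

```text
time_s: 4.85
position: [0.5034, 0.0096, 0.0389]
tcp_rot: [[0.111, -0.932, 0.345], [-0.994, -0.104, 0.038], [0.001, -0.347, -0.938]]
force: [0.5, 0.7, 3.9]
opening: 0.692
t 4.85 F lane mm [-133.1   34.    24.4] force lane [0.54 0.6  3.85] op 0.692
t 4.95 F lane mm [-133.3   34.2   24. ] force lane [ 1.71 -0.42  4.48] op 0.688
```

View pics/scene2.png

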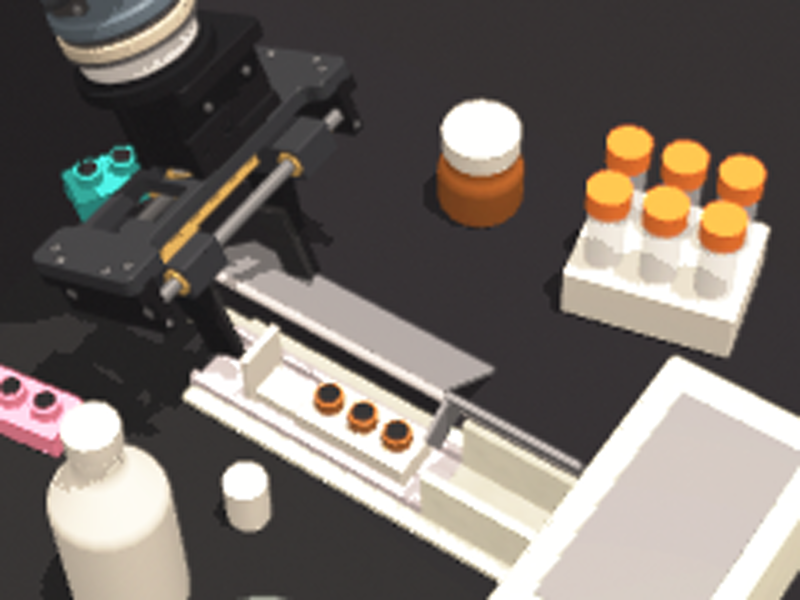

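View pics/wrist2.png

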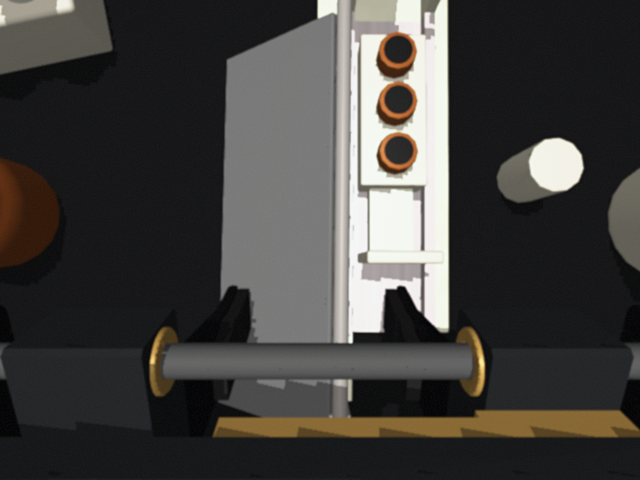

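```bash
cat > ang.py <<'E'
from tgt import *
def ang(n,st):
    z=np.load(n); d=z['d']
    P=cloud(d,camera_info('wrist'),st['tcp_rot'],st['position']) if n.startswith('wrist') else cloud(d,camera_info(n[:-5]))
    L=((P-O)@PL)[d>0]*1000
    m=(L[:,0]>-110)&(L[:,0]<-25)&(L[:,1]>34)&(L[:,1]<75)&(L[:,2]>5)&(L[:,2]<90)
    q=L[m]; k=np.polyfit(q[:,1]-24,q[:,2],1); print(m.sum(),'angle',.436-np.arctan(k[0]),k)
    m=(L[:,0]>-160)&(L[:,0]<0)&(abs(L[:,1])<12)&(L[:,2]>38)&(L[:,2]<47); print('plate top x',np.percentile(L[m,0],[2,50,98]) if m.any() else None, m.sum())
E
python3 -c "
from ang import *
st=read_state(); ang('wrist2.npz',st); ang('scene2.npz',st)"
```

```text
15954 angle 1.0862616258595281 [-0.7606173  48.46601483]
plate top x [-151.38380854 -121.16855654 -117.26956198] 1275
453 angle 0.9500714444899703 [-0.56471627 42.08878636]
plate top x [-155.33934691 -119.83628145 -115.04628935] 84
```

```bash

python3 -m jog '0 -.0050 .0010 0 0 0 .69; 0 -.0100 .0020 0 0 0 .69; 0 -.0148 .0033 0 0 0 .69; 0 -.0195 .0050 0 0 0 .69; 0 -.0242 .0067 0 0 0 .69; 0 -.0289 .0084 0 0 0 .69; 0 -.0336 .0101 0 0 0 .69; 0 -.0382 .0119 0 0 0 .69'
python3 - <<'E'
from ang import *
import cv2
where()
st=read_state()
for n in ['wrist']:
    p,d=capture(n); np.savez(f'{n}3.npz',p=p,d=d)
    cv2.imwrite(f'pics/{n}3.png',p[:,:,::-1])
ang('wrist3.npz',st)
where()
E
```

```text
time_s: 5.95
position: [0.5395, 0.0155, 0.0396]
tcp_rot: [[0.113, -0.934, 0.338], [-0.994, -0.105, 0.04], [-0.002, -0.341, -0.94]]
force: [-3.8, 1.3, 4.4]
opening: 0.687
t 5.95 F lane mm [-96.6  36.   25. ] force lane [-3.65  1.73  4.45] op 0.687
17881 angle 0.8551908723565194 [-0.44560241 43.00022341]
plate top x [-114.80692437  -94.42248012  -90.64499514] 1280
t 6.0 F lane mm [-95.8  35.9  25.1] force lane [-2.92  2.9   2.03] op 0.69
```

View pics/wrist3.png

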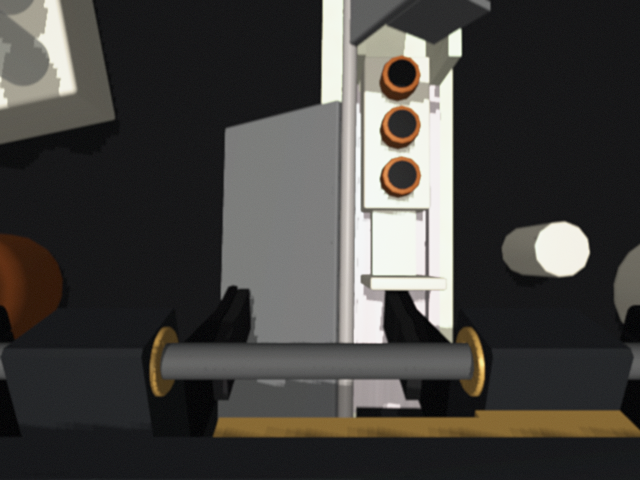

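```bash
cat > ang.py <<'E'
from tgt import *
def ang(n,st):
    z=np.load(n); d=z['d']
    P=cloud(d,camera_info('wrist'),st['tcp_rot'],st['position']) if n.startswith('wrist') else cloud(d,camera_info(n[:-5]))
    L=((P-O)@PL)[d>0]*1000
    for x0,x1 in ((-110,-85),(-80,-60),(-60,-40),(-40,-25)):
        m=(L[:,0]>x0)&(L[:,0]<x1)&(L[:,1]>36)&(L[:,1]<70)&(L[:,2]>5)&(L[:,2]<90)
        q=L[m]
        if len(q)<50: continue
        D=q[:,1]-24; k=np.polyfit(D,q[:,2],1); print(len(q),'angle',(.436-np.arctan(np.percentile((q[:,2]-48)/D,[10,50,90]))).round(3),k.round(3), 'poly',(.436-np.arctan(k[0])).round(3))
    m=(L[:,0]>-160)&(L[:,0]<0)&(abs(L[:,1])<12)&(L[:,2]>38)&(L[:,2]<45.5); print('plate top x',np.percentile(L[m,0],[2,50,98]) if m.any() else None, m.sum())
E
python3 -c "
from ang import *
st=read_state(); ang('wrist3.npz',st)
ang('wrist2.npz',st)"
```

```text
4889 angle [1.05  1.028 0.695] [-0.213 37.831] poly 0.645
3375 angle [1.055 1.035 1.012] [-0.69  48.204] poly 1.04
3299 angle [1.057 1.038 1.014] [-0.691 48.143] poly 1.041
2421 angle [1.061 1.04  1.019] [-0.689 47.988] poly 1.039
plate top x [-114.2775863   -93.97458925  -89.81270401] 905
4883 angle [1.034 0.994 0.708] [-0.288 40.898] poly 0.716
3383 angle [1.042 1.013 0.943] [-0.757 50.891] poly 1.084
3292 angle [1.046 1.019 0.952] [-0.76  50.761] poly 1.086
2420 angle [1.05  1.025 0.966] [-0.758 50.518] poly 1.085
plate top x [-114.77480409 -101.15136814  -79.5409939 ] 532
```

```bash

python3 -m jog '0 -.0047 .0017 0 0 0 .69; 0 -.0094 .0034 0 0 0 .69; 0 -.0141 .0051 0 0 0 .69; 0 -.0188 .0068 0 0 0 .69; 0 -.0235 .0085 0 0 0 .69; 0 -.0282 .0102 0 0 0 .69; 0 -.0329 .0119 0 0 0 .69; 0 -.0376 .0137 0 0 0 .69'
python3 - <<'E'
from ang import *
import cv2
where()
st=read_state()
p,d=capture('wrist'); np.savez('wrist4.npz',p=p,d=d); cv2.imwrite('pics/wrist4.png',p[:,:,::-1])
ang('wrist4.npz',st)
p,d=capture('scene'); p=cv2.resize(p[140:320,200:440],(800,600),interpolation=cv2.INTER_CUBIC); cv2.imwrite('pics/scene4.png',p[:,:,::-1])
where()
E
```

```text
time_s: 7.0
position: [0.579, 0.0198, 0.0394]
tcp_rot: [[0.112, -0.935, 0.337], [-0.994, -0.105, 0.04], [-0.002, -0.34, -0.941]]
force: [-4.5, 1.6, 4.7]
opening: 0.693
t 7.0 F lane mm [-57.   36.   24.8] force lane [-4.35  2.07  4.68] op 0.693
2797 angle [1.051 1.03  0.937] [-0.048 34.43 ] poly 0.484
4112 angle [1.055 1.03  0.479] [1.9000e-02 3.2345e+01] poly 0.417
3486 angle [1.059 1.039 1.014] [-0.656 47.295] poly 1.017
2511 angle [1.063 1.042 1.02 ] [-0.69  47.923] poly 1.04
plate top x [-74.87286286 -55.05855667 -51.02598421] 1041
t 7.1 F lane mm [-56.1  35.8  24.8] force lane [-2.41  2.8   1.81] op 0.686
```

View pics/scene4.png

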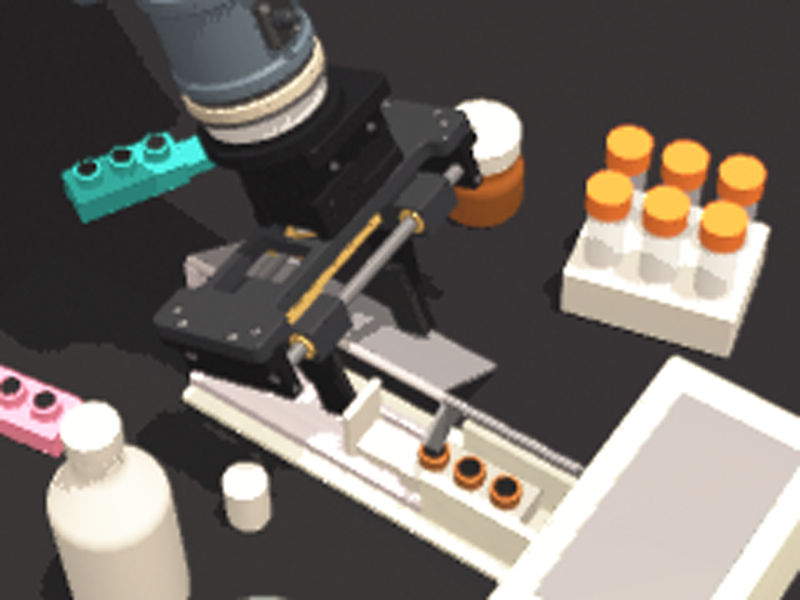

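View pics/wrist4.png

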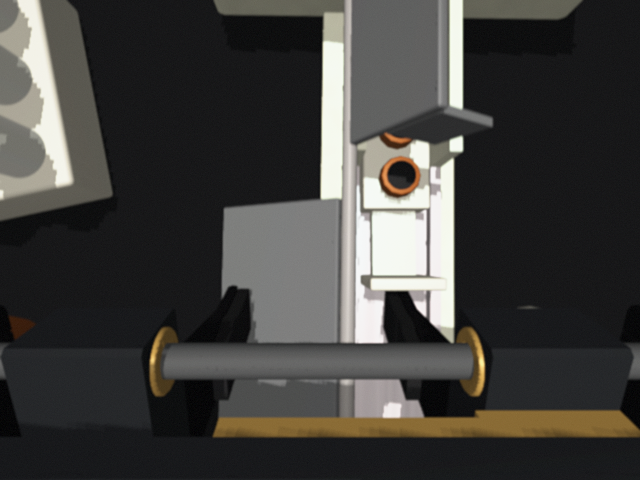

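```bash

python3 -m jog '0 -.0033 .0012 0 0 0 .69; 0 -.0066 .0024 0 0 0 .69; 0 -.0099 .0036 0 0 0 .69; 0 -.0132 .0048 0 0 0 .69; 0 -.0165 .0060 0 0 0 .69; 0 -.0198 .0072 0 0 0 .69; 0 -.0231 .0084 0 0 0 .69; 0 -.0254 .0093 0 0 0 .69'
python3 -c "
from tgt import *
where()"
python3 -m jog '0 -.0009 .0003 0 0 0 .69; 0 -.0019 .0007 0 0 0 .69'
python3 -c "
from tgt import *
where()"
```

```text
time_s: 8.1
position: [0.6071, 0.0221, 0.039]
tcp_rot: [[0.111, -0.934, 0.339], [-0.994, -0.105, 0.039], [-0.001, -0.341, -0.94]]
force: [-5.5, 1.4, 4.6]
opening: 0.691
t 8.1 F lane mm [-28.7  35.2  24.4] force lane [-5.37  1.95  4.57] op 0.691
time_s: 8.35
position: [0.6093, 0.0222, 0.0389]
tcp_rot: [[0.111, -0.934, 0.339], [-0.994, -0.105, 0.038], [-0.0, -0.341, -0.94]]
force: [-5.3, 1.8, 4.2]
opening: 0.695
t 8.35 F lane mm [-26.6  35.1  24.3] force lane [-5.06  2.32  4.22] op 0.695
```

```bash

python3 -m jog '0 -.0009 .0003 0 0 0 .69; 0 -.0019 .0007 0 0 0 .69'
python3 -c "
from tgt import *
where()"
python3 -m jog '0 -.0009 .0003 0 0 0 .69; 0 -.0014 .0005 0 0 0 .69'
python3 -c "
from tgt import *
where()"
```

```text
time_s: 8.6
position: [0.6102, 0.0224, 0.0387]
tcp_rot: [[0.111, -0.935, 0.338], [-0.994, -0.104, 0.039], [-0.001, -0.34, -0.941]]
force: [-9.5, -0.8, 9.1]
opening: 0.69
t 8.6 F lane mm [-25.7  35.2  24.1] force lane [-9.56  0.27  9.06] op 0.69
time_s: 8.85
position: [0.6104, 0.0226, 0.0387]
tcp_rot: [[0.111, -0.935, 0.336], [-0.994, -0.103, 0.039], [-0.002, -0.338, -0.941]]
force: [-12.8, -2.3, 10.7]
opening: 0.692
t 8.85 F lane mm [-25.4  35.4  24. ] force lane [-12.94  -0.91  10.73] op 0.692
```

```bash

python3 -m jog '0 .0020 -.0007 0 0 0 .69; 0 .0047 -.0017 0 0 0 .69; 0 .0094 -.0034 0 0 0 .69; 0 .0141 -.0051 0 0 0 .69; 0 .0188 -.0068 0 0 0 .69; 0 .0188 -.0068 0 0 0 .69'
python3 - <<'E'
from ang import *
import cv2
where()
st=read_state()
p,d=capture('wrist'); np.savez('wrist5.npz',p=p,d=d); cv2.imwrite('pics/wrist5.png',p[:,:,::-1])
ang('wrist5.npz',st)
p,d=capture('scene'); p=cv2.resize(p[140:320,200:440],(800,600),interpolation=cv2.INTER_CUBIC); cv2.imwrite('pics/scene5.png',p[:,:,::-1])
E
```

```text
time_s: 9.6
position: [0.5931, 0.0199, 0.039]
tcp_rot: [[0.111, -0.934, 0.34], [-0.994, -0.104, 0.038], [0.0, -0.342, -0.94]]
force: [2.2, 2.0, 3.2]
opening: 0.689
t 9.6 F lane mm [-42.9  34.5  24.4] force lane [2.37 1.78 3.19] op 0.689
2153 angle [1.074 1.056 1.036] [-0.721 48.211] poly 1.061
2202 angle [ 1.07   0.111 -0.242] [ 1.527 -4.02 ] poly -0.555
4322 angle [1.078 1.053 0.428] [ 0.082 30.59 ] poly 0.354
2508 angle [1.085 1.064 1.043] [-0.724 47.938] poly 1.062
plate top x [-61.1644543  -24.78878844 -20.42264388] 976
```

View pics/scene5.png

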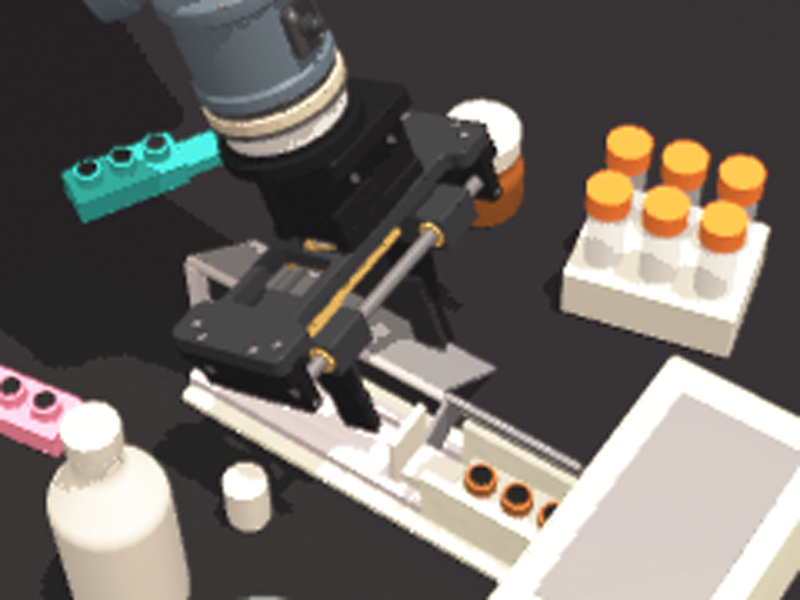

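View pics/wrist5.png

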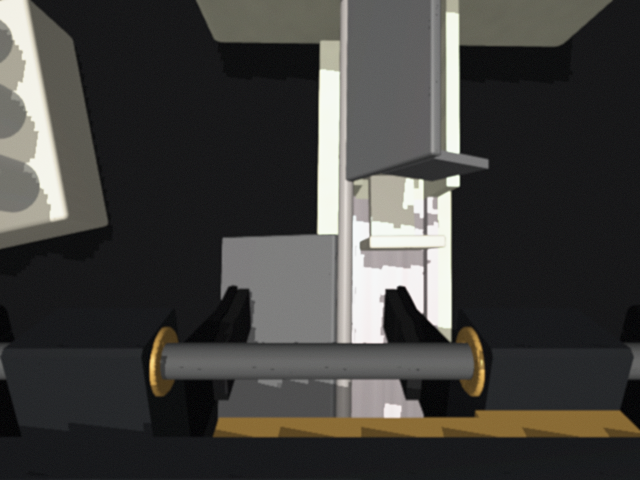

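```bash

python3 -m jog '0 -.0024 -.0066 0 0 0 .69; 0 -.0048 -.0132 0 0 0 .69; 0 -.0072 -.0198 0 0 0 .69; 0 -.0096 -.0264 0 0 0 .69; 0 -.0120 -.0330 0 0 0 .69; 0 -.0137 -.0376 0 0 0 .69; 0 -.0154 -.0423 0 0 0 .69; 0 -.0171 -.0470 0 0 0 .69'
python3 -m jog '0 -.0017 -.0047 0 0 0 .69; 0 -.0041 -.0113 0 0 0 .69; 0 -.0072 -.0198 0 0 0 .69; 0 -.0120 -.0330 0 0 0 .69; 0 -.0170 -.0470 0 0 0 .69; 0 -.0220 -.0605 0 0 0 .69; 0 .0000 -.0700 0 0 0 .69; 0 .0400 -.0800 0 0 0 .69'
python3 -m jog '0 .05 -.02 0 0 0 .69; 0 .10 -.04 0 0 0 .69; 0 .1 -.04 0 0 0 .69'
python3 - <<'E'
from ang import *
from fit import fit
import cv2
where()
st=read_state()
p,d=capture('wrist'); np.savez('wrist6.npz',p=p,d=d); cv2.imwrite('pics/wrist6.png',p[:,:,::-1])
P=cloud(d,camera_info('wrist'),st['tcp_rot'],st['position']); L=(P-O)@PL; A=P[d>0]; l=L[d>0]
m=(l[:,0]>-.13)&(l[:,0]<.1)&(l[:,1]>-.025)&(l[:,1]<.1)&(l[:,2]>.01)&(l[:,2]<.09)
print(m.sum(),fit(A[m][::3],[O[0],O[1],Y,.045,0.0001]))
p,d=capture('scene'); p=cv2.resize(p[140:320,200:440],(800,600),interpolation=cv2.INTER_CUBIC); cv2.imwrite('pics/scene6.png',p[:,:,::-1])
E
```

```text
time_s: 10.7
position: [0.5938, 0.0198, 0.0893]
tcp_rot: [[0.111, -0.934, 0.341], [-0.994, -0.104, 0.038], [0.001, -0.343, -0.939]]
force: [0.5, -1.6, 0.7]
opening: 0.685
time_s: 11.7
position: [0.5303, 0.0125, 0.1522]
tcp_rot: [[0.112, -0.932, 0.345], [-0.994, -0.106, 0.037], [0.002, -0.347, -0.938]]
force: [-0.6, 0.7, 0.8]
opening: 0.692
time_s: 12.08
position: [0.4172, 0.0024, 0.1538]
tcp_rot: [[0.11, -0.936, 0.336], [-0.994, -0.102, 0.04], [-0.004, -0.338, -0.941]]
force: [0.8, 0.5, -0.1]
opening: 0.692
t 12.075 F lane mm [-219.8   36.1  139.2] force lane [ 0.9   0.45 -0.08] op 0.692
17426 (array([ 0.66777743, -0.00820842,  0.09667825,  0.03168249, -0.00124139]), np.float64(0.00047756415062249515))
```

View pics/scene6.png

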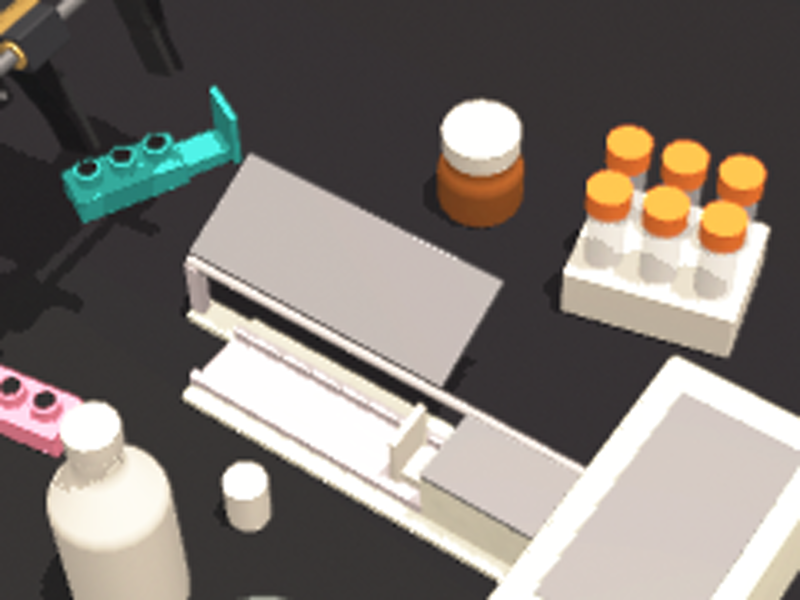

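View pics/wrist6.png

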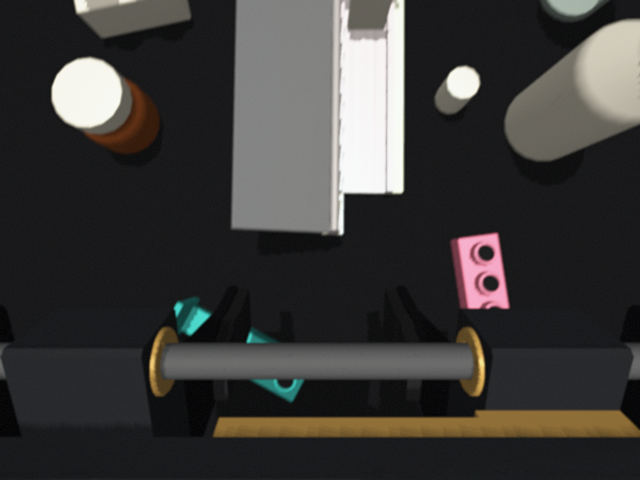

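```bash

python3 - <<'E'
from ang import *
from fit import fit
import cv2
for n in ['top','scene']:
    p,d=capture(n); A=cloud(d,camera_info(n)).reshape(-1,3)[d.ravel()>0]; l=(A-O)@PL
    m=(l[:,0]>-.2)&(l[:,0]<.16)&(l[:,1]>-.025)&(l[:,1]<.1)&(l[:,2]>.01)&(l[:,2]<.12)
    print(n,fit(A[m],[O[0],O[1],Y,.045,.0001]))
    z=np.load(n+'0.npz'); df=(np.abs(p.astype(int)-z['p']).max(2)>60).astype(np.uint8)*255
    df=cv2.resize(df,(400,300)); cv2.imwrite(f'pics/diff_{n}.png',df)
a=np.hstack([cv2.imread('pics/diff_top.png'),cv2.imread('pics/diff_scene.png')]); cv2.imwrite('pics/diff.png',a)
where()
E
```

```text
top (array([ 6.55622305e-01, -1.04562384e-02,  1.07690004e-01,  4.40232630e-02,
       -1.58410536e-04]), np.float64(0.001053697335205753))
scene (array([ 6.56564556e-01, -7.76171873e-03,  1.18602198e-01,  4.32151147e-02,
        1.34708823e-04]), np.float64(0.001010260650134015))
t 12.275 F lane mm [-213.    33.2  140. ] force lane [ 0.15 -0.3   0.66] op 0.689
```

View pics/diff.png

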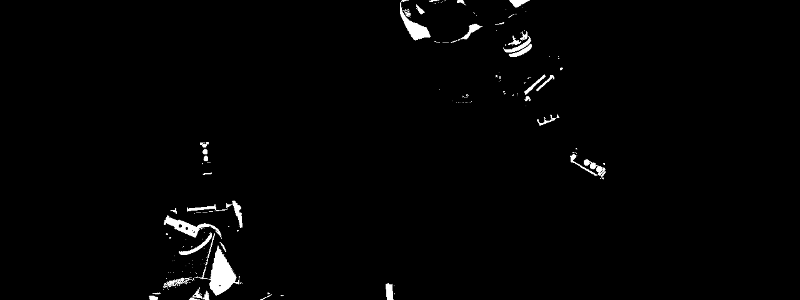

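```bash
python3 -m jog '0 0 0 0 0 0 .69; 0 0 0 0 0 0 .69'
python3 -c "
from rig import *
print(hand_in())"
```

```text
time_s: 12.52
position: [0.4226, 0.001, 0.1538]
tcp_rot: [[0.112, -0.934, 0.34], [-0.994, -0.105, 0.038], [0.0, -0.343, -0.939]]
force: [0.6, -0.5, -0.4]
opening: 0.691
the job is handed in; nothing more can be done
None
```

The carrier is loaded and the job is handed in at about 12.5 s of the 42 s allowed. `hand_in` gave no verdict.

**What I did:** I tilted the gripper 20° and straddled the hinge rod. One fingertip pressed the paddle and held the cover at 1.04 to 1.06 rad wherever I measured it during the push. The other pushed the carrier about 96 mm along the lane until it met the stop. I then backed off about 17 mm with the cover still open, and raised the gripper slowly to let the cover close before moving clear.

**Home position:**
- At the end of the push the force along the lane rose from about 5 N to 13 N and the fingertip stopped. It was at lane x −25.4 mm, where the carrier's home position puts it at −25 mm.
- The final top and scene camera fits put the carrier origin at lane x 44.0 and 43.2 mm, against 45 nominal. Both cameras also read about 1 mm short at the start compared with the close wrist view. Corrected for that, the carrier is home to within about 1 mm.

**Cover and bench:** The last pictures show the cover closed over the neck. Comparing the top and scene views with the first ones, only the carrier and the arm have moved. The final force reading was near zero, so the robot is touching nothing.

**Checks that failed:** Some early cover-angle readings (for example 0.86 rad) came out wrong. They were contaminated by non-paddle points, probably the finger. Restricting the fit to clean strips of the paddle gave 1.04 rad. One last fit from the wrist camera could not fix the lane's x position, so I did not rely on it.

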